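Open the top half of the finishing cupboard

TASK

Open the top half of the small green split-door cupboard on the bench, swinging it out by its tall brass pull to about a right angle so that the wax tin inside can be reached, and leave it standing open. The bottom half must stay shut with its bolt shot, and the round wooden blank standing in front of it must be left where it is.

Things in the scene. Friction and masses are not known exactly. Their poses are not given: they have to be found in the camera images.
- cupboard: Small wooden cupboard fixed to the bench, 100 deep x 182 wide x 212 mm high; green door split into two halves. Origin: centre of underside; +x front to back, +y left seen from the front. Both halves hang on one vertical hinge line at x -50 (front plane), y +70 mm (left) and open to the front, 138 mm wide. Top half z 109 to 194, bottom half z 20 to 105 mm.
- top_pull (a point): Grip point of the top half's pull: a 14 mm round brass rod, 45 mm straight out of the door, then up. Point on the axis of its upright part, z 209 mm, 18 mm below the rod's round top (elbow z 169, cupboard's top z 212), 45 mm before the door's front plane, 118 mm from the hinge line along the door. Moves with the top half; the round rod can turn between fingers.
- top_leaf (a joint): Opening angle of the top half, rad: 0 shut, grows as its free right edge swings out to the front and then left (clockwise from above); stop at 1.85. Light hinge friction (1 to 2 N at the pull): it stays where it is left. Not latched; may start a little ajar.
- bottom_leaf (a joint): Opening angle of the bottom half, rad: 0 shut. A small brass knob in its middle; it is held by the bolt.
- bolt (a joint): Small dark steel slide bolt at the right edge of the bottom half, m: 0 fully shot into the staple on the cupboard's right cheek, grows as it is drawn to the left (up to 0.026, free of the staple from about 0.011).
- blank_c: Pale round turned wooden blank, 60 mm diameter, 50 mm high, standing loose on the bench before the cupboard, lower than the top half. Origin: centre of its underside. (To the right of the cupboard a lamp shade hangs over the bench: all above z 0.46 m from x 0.50 to 0.73, y -0.36 to -0.12 is blocked; keep the wrist clear of it.)

How it is judged (in metres and radians):
At the end, for the whole second after the job is handed in: The top half stands still, open by at least 1.25 rad (72 degrees); the bottom half is shut (under 0.06 rad) with its bolt drawn less than 8 mm; the round blank stands upright within 30 mm of where it was (value of joint top_leaf above 1.25 rad and velocity of joint top_leaf between -0.1 and 0.1 rad/s and value of joint bottom_leaf below 0.06 rad and value of joint bolt below 0.008 m and distance of blank_c from where it was at the start of the episode below 0.03 m and angle between blank_c's own z axis and vertical below 0.2 rad); the robot touches nothing.
It fails at once if the bolt of the bottom half is drawn by 8 mm or more (value of joint bolt above 0.008 m).
It fails at once if the bottom half comes open (value of joint bottom_leaf above 0.06 rad).
It fails at once if the round blank is shoved 30 mm or tipped over (distance of blank_c from where it was at the start of the episode above 0.03 m or angle between blank_c's own z axis and vertical above 0.4 rad).
It also fails if it takes over 32 s, if anything falls off the work surface, if the arm or the gripper's body presses on something with over 40 N, if the wrist force passes 120 N, or if a joint passes its speed limit or range.

ROBOT

A 6-joint arm with a two-finger parallel gripper is mounted at the origin on a cart in front of the work surface, level with it; the furniture and walls round the work are solid. World frame = base frame: x ahead of the robot, y to its left, z up, the work surface at z = 0. Lengths are in m, angles in degrees, forces in N, time in s.
With the tool pointing down it reaches from about 0.375 to 0.925 m from the base axis. Payload 5.7 kg.
Tool frame: the origin (TCP) lies midway between the tips of the shut fingers; the grasp point (between the pads) lies 19 mm behind it; z points along the fingers, y is the line along which they close (so a half turn about z gives the same grasp; the last joint's range is limited). The gripper opens to 85 mm and grips with 20 to 120 N. Pads are 22 mm wide; open, the fingers measure 114 mm over their backs; the gripper's body (76 mm by 85 mm) begins 54 mm behind the grasp point. The pads swing forward as they close: fully open they stand 13 mm farther back than shut.
Start: joints at [-83.772, 20.558, 86.54, -0, 72.909, -6.595], TCP at [0.133, -0.585, 0.231] pointing down, gripper open.
Joint ranges: [-170.27, 170.27], [-57.76, 135], [12.27, 136.19], [-55.21, 235.2], [11.17, 155.16], [-170.74, 170.74]. Speed limits (degrees/s): [136.94, 136.94, 180, 180, 180, 180].

INTERFACE

Orientations are given as a 3x3 rotation matrix whose columns are the frame's x, y, z axes.
In Python, from bench import robot gives the robot as it stands. The module is installed in compiled form; this text tells all that it offers.
- The arm moves only by the tool servo_tool, never from a script. Its argument "deltas" is a list that holds one entry, the list of rows, each a list of 7 numbers: the shift along the tool's x, y, z in cm, then the turn, a rotation vector about the tool's x, y, z in rad, then the opening, from -1 (shut) to 1 (fully open). A call has 1 to 5 rows; each row shifts and turns the commanded pose from where the row before left it, along the tool's axes as they then stand; what a row does not reach is not made up. A row lasts 1/8 s, in which the tool goes at most 62.5 mm and 10.7 degrees, less where a joint would pass 70% of its speed; a pose out of reach is approached as far as the arm can. A call is refused whole if a number of a shift passes 6.25 or a number of a turn 0.188, either way. A call with a gripper value outside its range is refused whole. The fingers move at their own pace and stop on an object; "force" is the grip in N (left out, the last holds). Time passes only in rows, so rows that do not move let the fingers close. It gives the time, the measured TCP pose, the force, the opening and the grip force at its end, in the units of the state.
- robot.state(): the state, without advancing time (a new reading comes with each control period).
- robot.camera(name): name is "scene" or "top" or "wrist"; returns a dict with "image" (480x640x3 uint8, red, green, blue), "vfov" (degrees; the focal length in pixels is half the picture's height over the tangent of half this angle, whatever the lens; pixels are square), "cx", "cy" (the principal point, pixels), "D" ([k1, k2, p1, p2, k3] as OpenCV has them; the pictures are not rectified), "T" (4x4, takes a point from camera to world coordinates); the wrist camera has in their place "hand_eye" (4x4, takes a point from camera to tool coordinates, whose origin is the TCP and whose axes are the flange's). Camera axes: x right, y down, z forward; pixel columns grow to the right and rows downward; lengths in m; the calibration is good to about 2 mm. A picture is of the moment at which its call begins: read the wrist's pose just before it. There is no depth.
- robot.sign_off(): hands the job in; it is judged then, once.
Trained networks look in a picture, given as the dict that the camera call returned (one of the last four; its "shot" number tells which), for a name from the list of things; names that differ only in an ending like _2 or _b are one class to them, and where a whole thing is asked for, a point or a joint stands for the part that bears it (a point fixed in the world has none). Each returns a list of dicts, best first, with "score" (0 to 1); they miss things now and then, are a little off and sometimes report something else, mostly with a low value. They report only what shows in the picture. A call takes as long as a camera call.
- robot.outline_of(picture, thing): "pixels" (480x640 bool, what is visible of it) and "bbox" ([left, top, width, height] in pixels, round what is visible of it).
The state is a dict: "clock": time; "qpos": joint angles; "dq": joint speeds; "joint_efforts": joint torques, N m; "eef_pos": TCP position; "tcp_rot": TCP orientation; "contact_force": force on the tool from outside, world axes, zero at the start; "ft_torque": the same for the moment, N m; "width": opening from 0.0 (shut) to 1.0 (fully open); "grasp_force": force on a finger pad.
Only numpy, scipy, OpenCV 4.12 (cv2) and the standard library are available. Lean on these libraries where they do the work, as an engineer would, in place of code of your own. Each camera call takes 0.05 s, during which the arm holds its last target. There are 200 camera calls.

## Working session

There is one attempt and no reset: what is moved stays moved. The work goes in short steps, Python scripts to look and compute and a tool call to move; the robot and the scene stay as the last step left them, time stands still between calls to the robot, and variables do not carry over. Pictures are saved under pics/ and viewed, at most 10 in all, crops included, and the job is handed in when it is done.

Besides the shell and the picture viewer there is one more tool, called after "Request:" as name(argument=value, ...), one argument or row to a line, values as JSON. servo_tool: Moves the arm, as the interface text tells. Its arguments: {"type":"object","properties":{"deltas":{"type":"array","items":{"type":"array","items":{"type":"array","items":{"type":"number"}}}},"force":{"type":"number"}},"required":["deltas"]}

```bash
mkdir -p pics
cat > h.py <<'E'
from bench import robot
import numpy as np, cv2
def K(c):
    f=240/np.tan(np.radians(c["vfov"])/2); return np.array([[f,0,c["cx"]],[0,f,c["cy"]],[0,0,1.]])
def proj(c,P,T=None):
    T=np.array(c["T"]) if T is None else T
    Ti=np.linalg.inv(T); r,_=cv2.Rodrigues(Ti[:3,:3])
    return cv2.projectPoints(np.array(P,float).reshape(-1,1,3),r,Ti[:3,3],K(c),np.array(c["D"],float))[0].reshape(-1,2)
def ray(c,uv,T=None):
    T=np.array(c["T"]) if T is None else T
    n=cv2.undistortPoints(np.array(uv,float).reshape(-1,1,2),K(c),np.array(c["D"],float)).reshape(-1,2)
    d=np.c_[n,np.ones(len(n))]@T[:3,:3].T
    return T[:3,3],d
def atz(c,uv,z,T=None):
    o,d=ray(c,uv,T); return o+d*((z-o[2])/d[:,2])[:,None]
def save(n,im): cv2.imwrite("pics/"+n+".png",im[...,::-1])
E
python3 - <<'E'
from h import *
for n in ("scene","top"):
    c=robot.camera(n); save(n+"0",c["image"]); print(n,np.round(c["T"],3).tolist(),c["vfov"])
    for t in ("cupboard","top_pull","top_leaf","blank_c","bottom_leaf","bolt"):
        print(t,[(round(o["score"],2),o["bbox"]) for o in robot.outline_of(c,t)][:3])
    np.savez("pics/"+n+"0.npz",**{k:c[k] for k in("vfov","cx","cy","D","T")})
s=robot.state();print(s["clock"],s["tcp_rot"])
E
```

```text
scene [[-0.776, -0.458, 0.434, 0.179], [-0.631, 0.545, -0.553, 0.555], [0.016, -0.703, -0.711, 0.754], [0.0, 0.0, 0.0, 1.0]] 53.933801850158666
cupboard [(0.87, [205.8, 176.4, 126.1, 146.8])]
top_pull [(0.97, [250.5, 218.3, 79.5, 64.1])]
top_leaf [(0.81, [250.9, 216.0, 77.5, 64.1])]
blank_c [(0.98, [261.3, 325.4, 37.9, 40.8])]
bottom_leaf [(0.84, [255.6, 255.9, 66.6, 53.0])]
bolt [(0.45, [301.6, 257.8, 17.6, 10.6])]
top [[-0.008, -0.982, 0.187, 0.409], [-1.0, 0.005, -0.015, 0.122], [0.014, -0.187, -0.982, 0.994], [0.0, 0.0, 0.0, 1.0]] 56.102601103760016
cupboard [(0.96, [249.8, 166.0, 106.8, 101.4]), (0.54, [261.9, 221.3, 76.2, 45.8])]
top_pull [(0.81, [265.2, 223.1, 67.9, 47.3])]
top_leaf [(0.85, [263.2, 225.1, 73.6, 42.0])]
blank_c [(0.71, [240.6, 261.6, 29.3, 32.9])]
bottom_leaf [(0.52, [266.3, 235.4, 71.6, 19.2])]
bolt []
0.7 [[ 9.75061633e-01  2.21934250e-01 -1.07421604e-05]
 [ 2.21934250e-01 -9.75061629e-01  8.73964363e-05]
 [ 8.92199415e-06 -8.76009652e-05 -9.99999996e-01]]
```

Run:
```python
import cv2,numpy as np
a=cv2.imread("pics/scene0.png")[160:380,190:350];b=cv2.imread("pics/top0.png")[150:310,230:380]
a=cv2.resize(a,None,fx=2.6,fy=2.6,interpolation=2);b=cv2.resize(b,None,fx=2.5,fy=2.5,interpolation=2)
o=np.zeros((580,800,3),np.uint8);o[:a.shape[0],:a.shape[1]]=a;o[:b.shape[0],420:420+b.shape[1]]=b
cv2.imwrite("pics/c0.png",o)
```

```text
(no output)
```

View pics/c0.png

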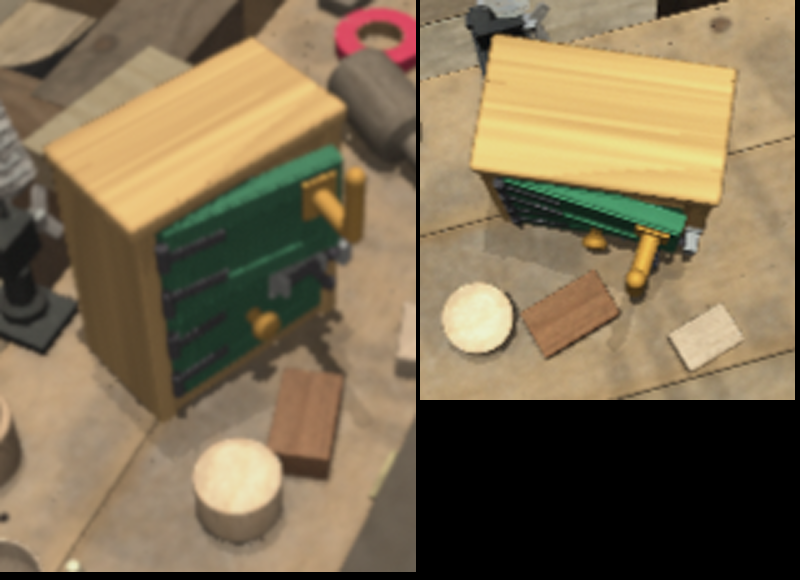

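```bash
cat > fit.py <<'E'
from h import *
from scipy.optimize import least_squares
L=lambda n:dict(np.load(f"pics/{n}0.npz"))
S,T=L("scene"),L("top")
sc=lambda p:np.array(p)/2.6+[190,160]
tc=lambda p:(np.array(p)-[420,0])/2.5+[230,150]
loc=np.array([[-50,91,212],[-50,-91,212],[50,-91,212],[50,91,212]])/1e3
s_px=sc([(135,232),(345,100),(255,40),(47,150)]); t_px=tc([(472,170),(718,202),(737,68),(491,36)])
def W(p,l):
    c,s=np.cos(p[2]),np.sin(p[2]); return np.atleast_2d(l)@np.array([[c,-s,0],[s,c,0],[0,0,1]]).T+[p[0],p[1],0]
def pull(th,z=.209,a=.118,d=.045):
    # door dir from hinge: (-sin,-cos) ; outward normal (-cos, +sin)
    return np.array([-.05-a*np.sin(th)-d*np.cos(th), .07-a*np.cos(th)+d*np.sin(th), z])
if __name__=="__main__":
    # scene's third/fourth corners: which is which resolved by residual
    best=None
    for o in ([0,1,2,3],):
        f=lambda p:np.r_[(proj(S,W(p,loc))-s_px).ravel(),(proj(T,W(p,loc))-t_px).ravel()]
        r=least_squares(f,[.6,.1,0]); print(r.x,np.degrees(r.x[2]),np.round(r.fun,1))
    p=r.x
    g=lambda q:np.r_[(proj(S,W(p,pull(q[0],.225)))-sc([(355,174)])).ravel(),(proj(T,W(p,pull(q[0],.225)))-tc([(636,280)])).ravel()]
    q=least_squares(g,[.1]); print("th",q.x,np.round(q.fun,1),W(p,pull(q.x[0])), "hinge",W(p,[-.05,.07,.2]))
    print("blank",atz(T,tc([(477,318)]),.05),atz(S,sc([(238,475)]),.05))
    print("brown",atz(T,tc([(570,313)]),.03))
E
python3 fit.py
```

```text
[ 0.6282238   0.12796534 -0.13475373] -7.720819757255673 [-0.5 -0.6  1.4  0.2 -0.7 -2.1 -1.8 -0.5 -1.5  0.3  1.7  0.5  0.2  0.6
 -0.6  0.9]
th [0.17745145] [ 2.  -1.   0.5  0.8] [[0.50901205 0.10557446 0.209     ]] hinge [[0.58808132 0.20404806 0.2       ]]
blank [[0.50195404 0.23658507 0.05      ]] [[0.49908108 0.24079899 0.05      ]]
brown [[0.50775767 0.15944664 0.03      ]]
```

Request:
servo_tool(
  deltas=[
    [[0, 0, -6, 0, 0, 0, 1], [4.2, -3.9, -3, 0, 0, 0, 1], [4.2, -3.9, 0, 0, 0, 0, 1], [4.2, -3.9, 0, 0, 0, 0, 1], [4.2, -3.9, 0, 0, 0, 0, 1]],
  ],
  force=40,
)

```text
clock: 1.32
eef_pos: [0.262, -0.3957, 0.3206]
tcp_rot: [[0.975, 0.221, 0.001], [0.221, -0.975, -0.001], [0.0, 0.001, -1.0]]
contact_force: [0.7, -1.2, -0.1]
width: 1.001
grasp_force: 0.0
```

Request:
servo_tool(
  deltas=[
    [[4.2, -3.9, 0, 0, 0, 0, 1], [4.2, -3.9, 0, 0, 0, 0, 1], [4.2, -3.9, 0, 0, 0, 0, 1], [0, 0, 0, 0, 0, 0.18, 1], [0, 0, 0, 0, 0, 0.18, 1]],
  ],
)

```text
clock: 1.95
eef_pos: [0.3587, -0.2542, 0.3205]
tcp_rot: [[0.99, -0.139, 0.0], [-0.139, -0.99, -0.0], [0.0, 0.0, -1.0]]
contact_force: [-0.4, -0.9, 0.5]
width: 0.997
grasp_force: 0.0
```

Request:
servo_tool(
  deltas=[
    [[0, 0, 0, 0, 0, 0.17, 1]],
  ],
)

```text
clock: 2.08
eef_pos: [0.3583, -0.2548, 0.3204]
tcp_rot: [[0.952, -0.306, 0.0], [-0.306, -0.952, -0.0], [0.0, 0.0, -1.0]]
contact_force: [0.3, 0.1, 0.6]
width: 0.998
grasp_force: 0.0
```

Request:
servo_tool(
  deltas=[
    [[0.4, -5.5, 0, 0, 0, 0, 1], [0.4, -5.5, 0, 0, 0, 0, 1], [0.4, -5.5, 0, 0, 0, 0, 1], [0.4, -5.5, 0, 0, 0, 0, 1], [0.4, -5.5, 0, 0, 0, 0, 1]],
  ],
)

```text
clock: 2.7
eef_pos: [0.4606, 0.0027, 0.3206]
tcp_rot: [[0.953, -0.301, 0.001], [-0.301, -0.953, -0.0], [0.001, -0.0, -1.0]]
contact_force: [-0.3, -0.6, 0.4]
width: 0.999
grasp_force: 0.0
```

Request:
servo_tool(
  deltas=[
    [[0.4, -5.5, 0, 0, 0, 0, 1], [0.4, -5.5, 0, 0, 0, 0, 1], [0, 0, 0, 0, 0, 0, 1]],
  ],
)

```text
clock: 3.08
eef_pos: [0.5018, 0.1067, 0.3202]
tcp_rot: [[0.955, -0.297, 0.001], [-0.297, -0.955, 0.001], [0.0, -0.001, -1.0]]
contact_force: [-0.6, -1.0, -1.2]
width: 0.998
grasp_force: 0.0
```

Run:
```python
from h import *; from fit import W,pull
s=robot.state(); c=robot.camera("wrist")
T=np.eye(4);T[:3,:3]=s["tcp_rot"];T[:3,3]=s["eef_pos"];T=T@np.array(c["hand_eye"])
p=[.62822,.12797,-.13475]; im=c["image"].copy()
for th in(.12,.18,.24):
    u=proj(c,W(p,pull(th,.225)),T)[0];print(th,u);cv2.circle(im,tuple(int(v) for v in u),4,(255,0,0),1)
np.savez("pics/w.npz",**{k:c[k] for k in("vfov","cx","cy","D")},T=T)
print(s["eef_pos"],[(round(o["score"],2),o["bbox"]) for o in robot.outline_of(c,"top_pull")])
save("w1",im)
```

```text
0.12 [313.45215954 217.67689607]
0.18 [309.21938805 229.03649836]
0.24 [304.36746564 239.95216113]
[0.50180798 0.10671397 0.32021134] [(0.81, [135.0, 126.1, 209.3, 113.3])]
```

View pics/w1.png

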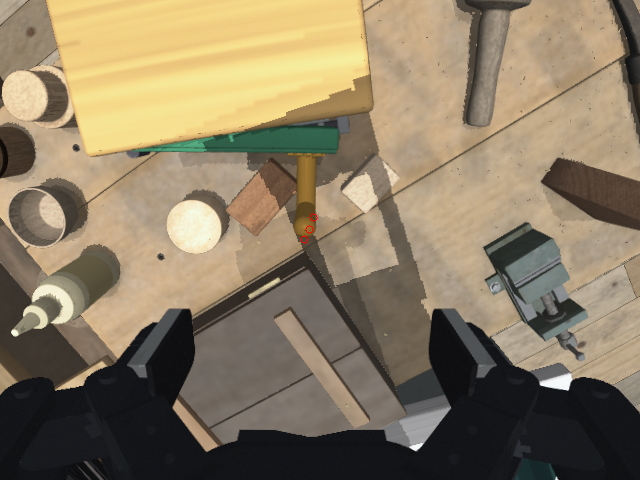

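The wrist view shows the rod's top at about (305, 228), 4 px from the prediction (309, 229). The way down is free, so I localise it from this view.

Run:
```python
from h import *; from fit import W,pull
c=dict(np.load("pics/w.npz")); P=atz(c,[(305,228)],.226,c["T"])[0]; s=robot.state();R=np.array(s["tcp_rot"])
print(P,(R.T@(np.array([P[0],P[1],.197])-s["eef_pos"]))*100)
p=[.62822,.12797,-.13475]
h=W(p,[-.05,.07,0])[0]; print(np.hypot(*(P-h)[:2]))
th0=np.arange(0,.5,.01); i=np.argmin([np.hypot(*(W(p,pull(t))[0]-P)[:2]) for t in th0]); print(th0[i])
ths=np.linspace(th0[i],1.5,17); Q=np.array([W(p,pull(t))[0] for t in ths])
print(np.round(np.diff(Q,axis=0)@R*100,2).tolist())
```

```text
[0.51040142 0.10794317 0.226     ] [ 0.81311624 -0.71335787 12.30858532]
0.12357406767421006
0.18
[[-0.95, -0.42, 0.0], [-0.91, -0.5, 0.0], [-0.87, -0.57, 0.0], [-0.82, -0.64, -0.0], [-0.77, -0.71, -0.0], [-0.7, -0.77, -0.0], [-0.64, -0.82, -0.0], [-0.57, -0.87, -0.0], [-0.49, -0.92, -0.0], [-0.42, -0.95, -0.0], [-0.34, -0.99, -0.0], [-0.26, -1.01, -0.0], [-0.17, -1.03, -0.0], [-0.09, -1.04, -0.0], [0.0, -1.04, -0.0], [0.09, -1.04, -0.0]]
```

Request:
servo_tool(
  deltas=[
    [[0.7, -0.5, 4, 0, 0, 0, 1], [0, 0, 4, 0, 0, 0, 1], [0, 0, 2.3, 0, 0, 0, 1], [0, 0, 2, 0, 0, 0, 1], [0, 0, 0, 0, 0, 0, 1]],
  ],
)

```text
clock: 3.8
eef_pos: [0.5074, 0.1045, 0.1962]
tcp_rot: [[0.953, -0.303, -0.004], [-0.303, -0.953, -0.001], [-0.003, 0.002, -1.0]]
contact_force: [0.3, -0.8, 0.1]
width: 0.994
grasp_force: 0.0
```

Request:
servo_tool(
  deltas=[
    [[0, 0, 0, 0, 0, 0, -1], [0, 0, 0, 0, 0, 0, -1], [0, 0, 0, 0, 0, 0, -1], [0, 0, 0, 0, 0, 0, -1], [0, 0, 0, 0, 0, 0, -1]],
  ],
  force=40,
)

```text
clock: 4.42
eef_pos: [0.5114, 0.1078, 0.1982]
tcp_rot: [[0.953, -0.302, 0.005], [-0.302, -0.953, 0.003], [0.004, -0.004, -1.0]]
contact_force: [4.7, 5.4, -0.7]
width: 0.147
grasp_force: 38.9
```

Request:
servo_tool(
  deltas=[
    [[0, 0, 0, 0, 0, 0, -1], [0, 0, 0, 0, 0, 0, -1], [0, 0, 0, 0, 0, 0, -1], [0, 0, 0, 0, 0, 0, -1]],
  ],
)

```text
clock: 4.92
eef_pos: [0.5114, 0.1078, 0.1982]
tcp_rot: [[0.953, -0.302, 0.005], [-0.302, -0.953, 0.003], [0.004, -0.004, -1.0]]
contact_force: [3.9, 5.7, -1.5]
width: 0.146
grasp_force: 38.9
```

Request:
servo_tool(
  deltas=[
    [[-0.95, -0.42, 0, 0, 0, 0, -1], [-0.91, -0.5, 0, 0, 0, 0, -1], [-0.87, -0.57, 0, 0, 0, 0, -1], [-0.82, -0.64, 0, 0, 0, 0, -1], [0, 0, 0, 0, 0, 0, -1]],
  ],
)

```text
clock: 5.55
eef_pos: [0.4818, 0.1384, 0.1981]
tcp_rot: [[0.954, -0.301, 0.002], [-0.301, -0.954, 0.001], [0.001, -0.002, -1.0]]
contact_force: [2.2, 2.6, 6.3]
width: 0.142
grasp_force: 40.1
```

Request:
servo_tool(
  deltas=[
    [[-0.77, -0.71, 0, 0, 0, 0, -1], [-0.7, -0.77, 0, 0, 0, 0, -1], [-0.64, -0.82, 0, 0, 0, 0, -1], [-0.57, -0.87, 0, 0, 0, 0, -1], [0, 0, 0, 0, 0, 0, -1]],
  ],
)

```text
clock: 6.18
eef_pos: [0.4635, 0.1757, 0.198]
tcp_rot: [[0.954, -0.3, -0.003], [-0.3, -0.954, -0.001], [-0.003, 0.002, -1.0]]
contact_force: [-3.7, -0.8, 13.2]
width: 0.148
grasp_force: 40.9
```

Request:
servo_tool(
  deltas=[
    [[-0.49, -0.92, 0, 0, 0, 0, -1], [-0.42, -0.95, 0, 0, 0, 0, -1], [-0.34, -0.99, 0, 0, 0, 0, -1], [-0.26, -1.01, 0, 0, 0, 0, -1], [0, 0, 0, 0, 0, 0, -1]],
  ],
)

```text
clock: 6.8
eef_pos: [0.4584, 0.2172, 0.1978]
tcp_rot: [[0.954, -0.301, -0.008], [-0.301, -0.954, -0.001], [-0.007, 0.003, -1.0]]
contact_force: [-10.6, 0.4, 17.8]
width: 0.147
grasp_force: 41.7
```

Request:
servo_tool(
  deltas=[
    [[-0.17, -1.03, 0, 0, 0, 0, -1], [-0.09, -1.04, 0, 0, 0, 0, -1], [0, -1.04, 0, 0, 0, 0, -1], [0.09, -1.04, 0, 0, 0, 0, -1], [0, 0, 0, 0, 0, 0, -1]],
  ],
)

```text
clock: 7.42
eef_pos: [0.4688, 0.2583, 0.1973]
tcp_rot: [[0.954, -0.301, -0.009], [-0.301, -0.954, 0.001], [-0.009, 0.002, -1.0]]
contact_force: [-11.6, 3.7, 12.7]
width: 0.146
grasp_force: 42.0
```

Run:
```python
from h import *
o=np.zeros((480,760,3),np.uint8)
a=robot.camera("scene")["image"][120:360,160:350]; b=robot.camera("top")["image"][130:330,200:390]
a=cv2.resize(a,(380,480));b=cv2.resize(b,(380,400));o[:,:380]=a;o[:400,380:]=b
save("c2",o)
```

```text
(no output)
```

View pics/c2.png

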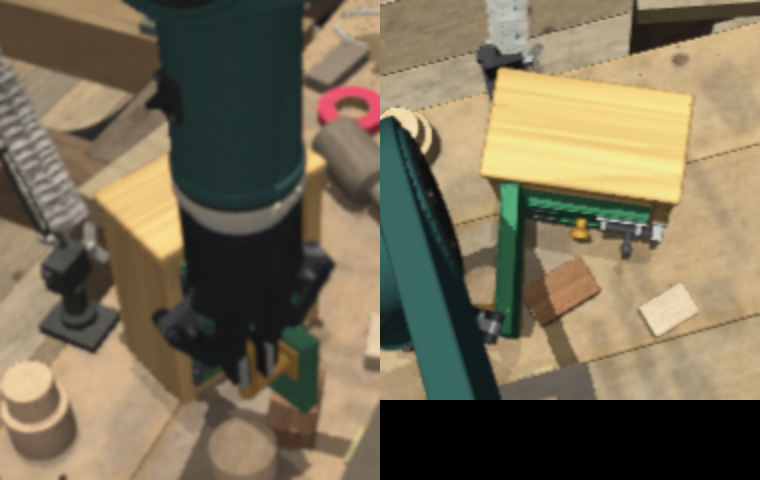

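The door stands at nearly a right angle and the bolt and bottom half look untouched. I let go with a small opening, wait, then go straight up.

Request:
servo_tool(
  deltas=[
    [[0, 0, 0, 0, 0, 0, -0.3], [0, 0, 0, 0, 0, 0, -0.2], [0, 0, 0, 0, 0, 0, -0.2]],
  ],
)

```text
clock: 7.9
eef_pos: [0.4735, 0.2567, 0.197]
tcp_rot: [[0.953, -0.301, -0.001], [-0.301, -0.953, -0.0], [-0.001, 0.001, -1.0]]
contact_force: [-0.4, -0.6, 0.5]
width: 0.403
grasp_force: 0.0
```

Request:
servo_tool(
  deltas=[
    [[0, 0, -1, 0, 0, 0, -0.2], [0, 0, -2, 0, 0, 0, -0.2], [0, 0, -4, 0, 0, 0, -0.2], [0, 0, -4, 0, 0, 0, -0.2], [0, 0, -2, 0, 0, 0, -0.2]],
  ],
)

```text
clock: 8.52
eef_pos: [0.4749, 0.2572, 0.3306]
tcp_rot: [[0.953, -0.302, 0.004], [-0.302, -0.953, 0.002], [0.003, -0.003, -1.0]]
contact_force: [1.1, 0.6, -0.7]
width: 0.404
grasp_force: 0.0
```

Request:
servo_tool(
  deltas=[
    [[0, 5, 0, 0, 0, 0, -0.2], [0, 6, 0, 0, 0, 0, -0.2], [0, 6, 0, 0, 0, 0, -0.2], [0, 5, 0, 0, 0, 0, -0.2], [0, 0, 0, 0, 0, 0, -0.2]],
  ],
)

```text
clock: 9.15
eef_pos: [0.4066, 0.0446, 0.3281]
tcp_rot: [[0.952, -0.306, 0.001], [-0.306, -0.952, -0.001], [0.001, 0.001, -1.0]]
contact_force: [0.3, 1.6, -0.1]
width: 0.396
grasp_force: 0.0
```

Run:
```python
from h import *
o=np.zeros((480,760,3),np.uint8)
a=robot.camera("scene")["image"][140:380,160:350]; c=robot.camera("top");b=c["image"][130:330,200:390]
a=cv2.resize(a,(380,480));b=cv2.resize(b,(380,400));o[:,:380]=a;o[:400,380:]=b
save("c3",o);print([(round(r["score"],2),r["bbox"]) for r in robot.outline_of(c,"blank_c")])
```

```text
[(0.76, [238.2, 262.5, 20.4, 31.0])]
```

View pics/c3.png

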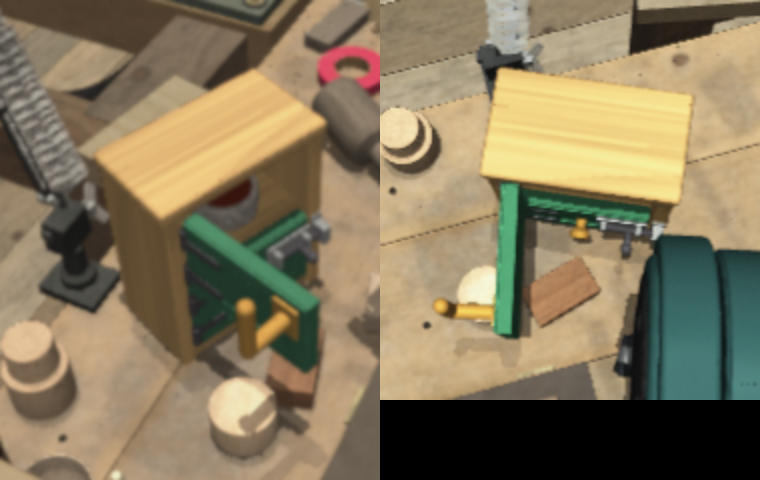

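The top half stands open at about 85°, the bolt is still shot, the blank hasn't moved and the arm is clear of everything.

```bash
python3 -c "
from bench import robot
print(robot.sign_off())"
```

```text
the job is handed in; nothing more can be done
None
```

The top half is open at roughly 85° and was left standing there; the last pictures show the bottom half shut with its bolt shot and the blank where it was, and I handed the job in at about 9 s without seeing a verdict.

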